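# Lock the filter bowl into its bayonet head

### The arm

A 6-joint arm with a two-finger parallel gripper is mounted at the origin on a cart in front of the work surface, level with it; the furniture and walls round the work are solid. World frame = base frame: x ahead of the robot, y to its left, z up, the work surface at z = 0. Lengths are in m, angles in degrees, forces in N, time in s.
With the tool pointing down it reaches from about 0.35 to 0.875 m from the base axis. Payload 4.2 kg.
Tool frame: the origin (TCP) lies at the centre of the arm's flange, where the gripper is bolted on; the fingertips stand 182 mm ahead of it and the grasp point (between the pads) lies 164 mm ahead of it (r.nose_length is the distance from the TCP to the fingertips, in m); z points along the fingers, y is the line along which they close (so a half turn about z gives the same grasp; the last joint's range is limited). The gripper opens to 87 mm and grips with 3 to 60 N. Pads are 19 mm wide; open, the fingers measure 117 mm over their backs; the gripper's body (75 mm by 190 mm) begins 51 mm behind the grasp point.
Start: joints at [14.817, 22.042, 0.453, 0, -68.411, -14.817], TCP at [0.625, 0, 0.405] pointing down, gripper open.
Joint ranges: [-179.83, 179.83], [-69.29, 118.12], [-61.27, 80.66], [-181.25, 117.63], [-171.15, -9.14], [-177.46, 177.46]. Speed limits (degrees/s): [159.86, 159.86, 180, 180, 180, 180].

### API

Orientations are given as a 3x3 rotation matrix whose columns are the frame's x, y, z axes.
In Python, from station import r, vision gives the robot as it stands. The module is installed in compiled form; this text tells all that it offers.
- The arm moves only by the shell command python3 -m creep 'ROWS'. ROWS is JSON, a list of rows, each a list of 7 numbers: the opening, from -1 (shut) to 1 (fully open), then the shift along the tool's x, y, z in mm, then the turn, a rotation vector about the tool's x, y, z in degrees. A call has 1 to 8 rows; each row is the pose to reach, as a shift and turn from the pose commanded when the call began, along the tool's axes at that moment; what a row does not reach only later rows make up. A row lasts 1/12 s, in which the tool goes at most 41.7 mm and 7.16 degrees, less where a joint would pass 70% of its speed; a pose out of reach is approached as far as the arm can. A call with a gripper value outside its range is refused whole. The fingers move at their own pace and stop on an object; the grip force is fixed at half the most. Time passes only in rows, so rows that repeat a pose let the fingers close. It gives the time, the measured TCP pose, the force, the opening and the grip force at its end, in the units of the state.
- r.sense(): the state, without advancing time (a new reading comes with each control period).
- vision.capture(name): name is "scene" or "side" or "wrist"; returns (picture, depth): 480x640x3 uint8, red, green, blue; 480x640 float32, m along the optical axis (not along the pixel's ray), 0 where there is no reading.
- vision.camera_model(name): a dict with "vertical_fov" (degrees; the focal length in pixels is half the picture's height over the tangent of half this angle, whatever the lens; pixels are square), "cx", "cy" (the principal point, pixels), "extrinsics" (4x4, takes a point from camera to world coordinates); the wrist camera has in their place "mount" (4x4, takes a point from camera to tool coordinates, whose origin is the TCP and whose axes are the flange's). Camera axes: x right, y down, z forward; pixel columns grow to the right and rows downward; lengths in m; the calibration is good to about 2 mm. A picture is of the moment at which its call begins: read the wrist's pose just before it. camera_model takes no time and is no camera call.
- r.finish_job(): hands the job in; it is judged then, once.
Trained networks look in the newest picture that a camera, given by its name, has taken for a name from the list of things; names that differ only in an ending like _2 or _b are one class to them, and where a whole thing is asked for, a point or a joint stands for the part that bears it (a point fixed in the world has none). Each returns a list of dicts, best first, with "conf" (0 to 1); they miss things now and then, are a little off and sometimes report something else, mostly with a low value. They report only what shows in the picture. A call takes as long as a camera call. They do not tell look-alikes from the thing itself.
- vision.find_in(camera, thing): "uv" ([column, row] in pixels, amid what is visible of it).
- vision.cut_out(camera, thing): "region" (480x640 bool, what is visible of it) and "uv" ([column, row] in pixels, amid what is visible of it).
The state is a dict: "time_s": time; "joints": joint angles; "joint_velocities": joint speeds; "effort": joint torques, N m; "tcp_pos": TCP position; "ee_rot": TCP orientation; "wrist_force": force on the tool from outside, world axes, zero at the start; "moment": the same for the moment, N m; "gripper_width": opening from 0.0 (shut) to 1.0 (fully open); "gripper_force": force on a finger pad.
Only numpy, scipy, OpenCV 4.12 (cv2) and the standard library are available. Lean on these libraries where they do the work, as an engineer would, in place of code of your own. Each camera call takes 0.05 s, during which the arm holds its last target. There are 200 camera calls.

### The job

Refit the metal filter bowl to the air-line filter head on the stand: take it by its upright grip, push it up into the head so that its three lugs go through the slots, twist it counter-clockwise as seen from above until it locks, and let the lugs drop into their notches. Leave it hanging level and locked in the head, let go of it, and do not push the bearing, the washers or the hex keys about.

Things in the scene. Friction and masses are not known exactly. Their poses are not given: they have to be found in the camera images.
- stand: Fixed filter stand: dark base plate 165x120x10 mm, a post 97 mm behind (+x of) the head's axis, carrying a round aluminium filter head, open below, 84 mm in diameter, 130 to 174 mm above the table; nothing of it is higher. Brass air ports reach 67 mm from the axis, 65 degrees either side of +x; the -x side is open. Origin on the table under the head's axis, z up.
- mouth (a point): Centre of the head's open underside, 130 mm above the table, axes as the stand. Flush in it is a fixed bayonet ring, bore 52 mm, with 3 open slots 28 degrees wide, 120 apart, from 26 to 35 mm radius. A spring plate inside pushes the bowl down from 3 mm of lug entry on: 3 N, rising to 5 N fully up.
- ledge (a point): Point on the head's axis 8 mm above the mouth: level of the ring's ledges; axes as the stand. Counter-clockwise from above, each slot is followed by a ledge 14 degrees long, then a lock notch 24 degrees long with its floor 5 mm above the mouth, then an end stop higher than the lugs. From mid-slot the bowl turns about 45 degrees to the stop; mid-notch is at 40.
- head_top (a point): Centre of the head's top, 174 mm above the table, axes as the stand. The ring's angle in the head is neither marked nor measured; find the slots by feel. With the grip on the open side, the lugs meet the slots at a bowl yaw somewhere from 39 degrees below to 1 degree above the stand's yaw (yaw counter-clockwise from above).
- bowl: Loose aluminium filter bowl, 0.22 to 0.38 kg, upright on the table; origin at the centre of its underside, z up. Body 60 mm in diameter, 50 mm high. A 10 mm dark rod leaves it at -x and rises 70 mm from the axis to a black grip. Origin height: lugs touching the ring's underside 63 mm, fully up (shoulder on ring) 80, on the ledges but not locked 76, locked in the notches 73.
- neck (a point): Centre of the bowl neck's flat top, 80 mm above the underside; axes as the bowl. Above the body's flat shoulder at 50 mm the neck is 48 mm in diameter up to 71 mm, then tapers to 36 mm. Its 3 lugs are 7 mm wide, 62 to 67 mm above the underside, reach 32.2 mm from the axis, and stand at -x and 120 degrees either way.
- grip (a point): Middle of the upper part of the bowl's black grip, 70 mm from the bowl's axis in its -x direction, 158 mm above its underside; axes as the bowl. The grip is an upright plate 14 mm thick along the bowl's x (close the fingers along that direction), 36 mm wide along y, from 120 to 172 mm above the underside.
- bearing: bystander: ball bearing 35 mm in diameter, 11 mm high, origin at the centre of its underside
- washers: bystander: stack of thick washers 30 mm in diameter, 8 mm high, origin at the centre of its underside
- hexkeys: bystander: black hex key set 34 x 67 x 9 mm, origin at the centre of its underside
Not all that is in view belongs to the job. What is shaped like the bowl but green is not meant.

How it is judged (in metres and radians):
On the way:
1. the bowl is up in the head, its lugs above the ledges (z of bowl in the frame of stand above 0.0755 m and horizontal distance between bowl and mouth below 0.006 m), for 0.1 s.
At the end, for the whole second after the job is handed in: the bowl hangs at rest in the head with its lugs in the lock notches: its underside is 71.2 to 74.6 mm above the table (73 is nominal; 76 would be on the ledges), its axis within 5 mm of the head's, tilted less than 0.06 rad, and released (z of bowl in the frame of stand between 0.0712 and 0.0746 m and horizontal distance between bowl and mouth below 0.005 m and angle between bowl's own z axis and vertical below 0.06 rad and linear speed of bowl below 0.02 m/s and angular speed of bowl below 0.2 rad/s); the robot touches nothing.
It fails at once if the bearing, washers or hex keys are pushed more than 30 mm (distance of any of bearing, washers, hexkeys from where it was at the start of the episode above 0.03 m).
It also fails if it takes over 61 s, if anything falls off the work surface, if the arm or the gripper's body presses on something with over 40 N, if the wrist force passes 120 N, or if a joint passes its speed limit or range.

## Working session

There is one attempt and no reset: what is moved stays moved. The work goes in short steps, Python scripts to look and compute and a shell command to move; the robot and the scene stay as the last step left them, time stands still between calls to the robot, and variables do not carry over. Pictures are saved under pics/ and viewed, at most 10 in all, crops included, and the job is handed in when it is done.

```bash
mkdir -p pics
cat > h.py <<'E'
import numpy as np, cv2
from station import r, vision
def cloud(cam,depth):
    m=vision.camera_model(cam); f=240/np.tan(np.radians(m["vertical_fov"]/2))
    v,u=np.mgrid[0:480,0:640]
    P=np.stack([(u-m["cx"])/f*depth,(v-m["cy"])/f*depth,depth],-1)
    if "extrinsics" in m: T=np.array(m["extrinsics"])
    else:
        s=r.sense(); W=np.eye(4); W[:3,:3]=s["ee_rot"]; W[:3,3]=s["tcp_pos"]; T=W@np.array(m["mount"])
    return P@T[:3,:3].T+T[:3,3]
E
python3 - <<'E'
from h import *
s=r.sense();print(s["time_s"],s["tcp_pos"],np.round(s["ee_rot"],3).tolist(),s["gripper_width"])
out=[]
for c in("scene","side"):
    p,d=vision.capture(c); W=cloud(c,d); np.savez(f"{c}.npz",p=p,d=d,W=W)
    print(c,"cam at",np.round(np.array(vision.camera_model(c)["extrinsics"])[:3,3],3))
    for t in("stand","bowl","bearing","washers","hexkeys"):
        for o in vision.cut_out(c,t):
            if o["conf"]<.2: continue
            q=W[o["region"]&(d>0)]
            print(c,t,round(o["conf"],2),np.round(o["uv"]),np.round(np.median(q,0),3),np.round(np.percentile(q,[2,98],axis=0),3).tolist())
    cv2.imwrite(f"pics/{c}1.png",p[:,:,::-1])
E
```

```text
0.0 [6.24789161e-01 7.88761469e-05 4.03629477e-01] [[-0.0, -1.0, -0.002], [-1.0, 0.0, -0.0], [0.0, 0.002, -1.0]] 1.0000763137208875
scene cam at [0.192 0.564 0.783]
scene stand 0.65 [351. 195.] [ 0.58  -0.156  0.022] [[0.516, -0.223, 0.007], [0.667, -0.111, 0.175]]
scene stand 0.62 [254. 316.] [0.568 0.184 0.074] [[0.515, 0.152, 0.007], [0.61, 0.201, 0.173]]
scene bowl 0.83 [254. 317.] [0.568 0.184 0.075] [[0.515, 0.152, 0.008], [0.609, 0.201, 0.173]]
scene bowl 0.61 [359. 358.] [0.385 0.147 0.065] [[0.329, 0.092, 0.0], [0.428, 0.174, 0.172]]
scene bearing 0.83 [355. 295.] [0.478 0.004 0.01 ] [[0.462, -0.012, 0.001], [0.493, 0.02, 0.013]]
scene washers 0.64 [256. 314.] [0.569 0.184 0.073] [[0.515, 0.134, 0.0], [0.612, 0.201, 0.173]]
scene washers 0.44 [252. 244.] [0.711 0.002 0.008] [[0.697, -0.014, -0.001], [0.725, 0.015, 0.011]]
scene hexkeys 0.79 [300. 271.] [0.606 0.01  0.007] [[0.587, -0.031, -0.0], [0.623, 0.027, 0.011]]
scene hexkeys 0.69 [253. 242.] [0.711 0.001 0.008] [[0.697, -0.014, -0.0], [0.724, 0.015, 0.011]]
scene hexkeys 0.68 [255. 319.] [0.568 0.185 0.075] [[0.515, 0.153, 0.01], [0.61, 0.201, 0.173]]
scene hexkeys 0.62 [351. 196.] [ 0.58  -0.156  0.022] [[0.516, -0.223, 0.007], [0.668, -0.11, 0.175]]
side cam at [0.207 0.62  0.577]
side stand 0.65 [342. 224.] [ 0.588 -0.156  0.056] [[0.516, -0.229, 0.003], [0.673, -0.111, 0.175]]
side bowl 0.75 [366. 345.] [0.385 0.151 0.061] [[0.33, 0.112, 0.007], [0.425, 0.174, 0.172]]
side bowl 0.61 [264. 310.] [0.568 0.185 0.069] [[0.515, 0.15, 0.005], [0.612, 0.201, 0.172]]
side bowl 0.23 [344. 223.] [ 0.588 -0.156  0.053] [[0.516, -0.228, 0.003], [0.671, -0.111, 0.175]]
side bearing 0.56 [354. 301.] [0.476 0.006 0.009] [[0.461, -0.014, 0.0], [0.494, 0.019, 0.012]]
side washers 0.65 [262. 261.] [0.71  0.003 0.008] [[0.697, -0.011, 0.0], [0.723, 0.014, 0.01]]
side hexkeys 0.54 [300. 279.] [0.605 0.007 0.006] [[0.587, -0.03, -0.001], [0.621, 0.025, 0.01]]
```

View pics/scene1.png

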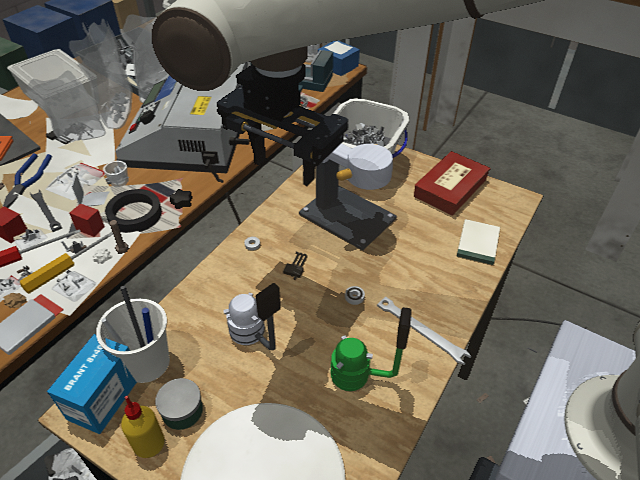

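Run:
```python
from h import *
z=np.load("scene.npz");cv2.imwrite("pics/crop1.png",cv2.resize(z["p"][230:430,190:440,::-1],None,fx=3,fy=3))
from scipy.optimize import least_squares
def circ(q,R=None):
    f=lambda x:np.hypot(q[:,0]-x[0],q[:,1]-x[1])-(R or x[2])
    x0=[*q.mean(0)[:2],R or .03]
    s=least_squares(f,x0,loss="soft_l1",f_scale=.001);return np.round(s.x,4),round(float(np.std(s.fun)),4)
for c in("scene","side"):
    z=np.load(c+".npz");W=z["W"];P=z["p"].astype(int).reshape(-1,3);q=W.reshape(-1,3)
    for nm,cx,cy in(("A",.568,.184),("B",.385,.147)):
        m=(np.hypot(q[:,0]-cx,q[:,1]-cy)<.1)&(q[:,2]>.01)
        w=q[m];col=P[m]
        b=w[(w[:,2]>.012)&(w[:,2]<.045)]; 
        g=w[(w[:,2]>.12)&(w[:,2]<.168)];t=w[w[:,2]>.169]
        print(c,nm,"body col",np.median(col[(w[:,2]>.012)&(w[:,2]<.045)],0),"circ",circ(b,.03),"grip",np.round([g.mean(0),*np.percentile(g,[2,98],axis=0)],3).tolist(),"top",np.round(t.mean(0),4),len(t))
        if len(t)>8: print("toprect",cv2.minAreaRect((t[:,:2]*1000).astype(np.float32)))
        n=w[(w[:,2]>.074)&(w[:,2]<.084)&(np.hypot(*(w[:,:2]-circ(b,.03)[0][:2]).T)<.03)];print(" necktop",np.round(n.mean(0),4),len(n))
    m=(np.hypot(q[:,0]-.58,q[:,1]+.156)<.13)
    w=q[m]
    t=w[(w[:,2]>.17)&(w[:,2]<.18)]; s=w[(w[:,2]>.135)&(w[:,2]<.168)]
    print(" head top",t.mean(0),cv2.minEnclosingCircle((t[:,:2]*1000).astype(np.float32)))
    bp=w[(w[:,2]>.007)&(w[:,2]<.014)];print(" base",cv2.minAreaRect((bp[:,:2]*1000).astype(np.float32)))
```

```text
scene A body col [80. 81. 83.] circ (array([0.5545, 0.2063, 0.03  ]), 0.0084) grip [[0.52, 0.189, 0.146], [0.514, 0.169, 0.123], [0.533, 0.202, 0.167]] top [0.5395 0.1942 0.5368] 10404
toprect ((541.576416015625, 184.39059448242188), (151.18948364257812, 51.70866012573242), 34.60486602783203)
 necktop [nan nan nan] 0
scene B body col [26. 68. 30.] circ (array([0.4014, 0.1432, 0.03  ]), 0.0117) grip [[0.334, 0.131, 0.146], [0.327, 0.111, 0.123], [0.35, 0.136, 0.167]] top [0.4044 0.145  0.5656] 6893
toprect ((389.3129577636719, 132.83377075195312), (198.82518005371094, 37.744380950927734), 15.6082124710083)
 necktop [0.4022 0.1477 0.0791] 563
 head top [ 0.55410937 -0.16401087  0.17400998] ((556.5623168945312, -166.4757537841797), 42.51457977294922)
 base ((597.6300048828125, -170.6136016845703), (122.23599243164062, 167.10574340820312), 84.41983795166016)
side A body col [105. 104. 106.] circ (array([0.5553, 0.2063, 0.03  ]), 0.0089) grip [[0.52, 0.189, 0.145], [0.514, 0.169, 0.123], [0.533, 0.202, 0.167]] top [0.5538 0.196  0.4902] 2873
toprect ((553.9349975585938, 162.65443420410156), (129.349609375, 95.01996612548828), 84.41419219970703)
 necktop [nan nan nan] 0
side B body col [34. 87. 42.] circ (array([0.4021, 0.143 , 0.03  ]), 0.0117) grip [[0.336, 0.13, 0.145], [0.327, 0.107, 0.123], [0.351, 0.135, 0.167]] top [0.3388 0.1191 0.1716] 165
toprect ((339.2236328125, 117.23051452636719), (13.742975234985352, 34.50397872924805), 21.560710906982422)
 necktop [0.4022 0.1482 0.0789] 483
 head top [ 0.55388378 -0.16296943  0.17372029] ((556.3733520507812, -166.41860961914062), 42.10849380493164)
 base ((595.5426025390625, -192.10165405273438), (165.1520538330078, 166.02191162109375), 83.6539306640625)<stdin>:17: RuntimeWarning: Mean of empty slice.
  ret = um.true_divide(
```

View pics/crop1.png

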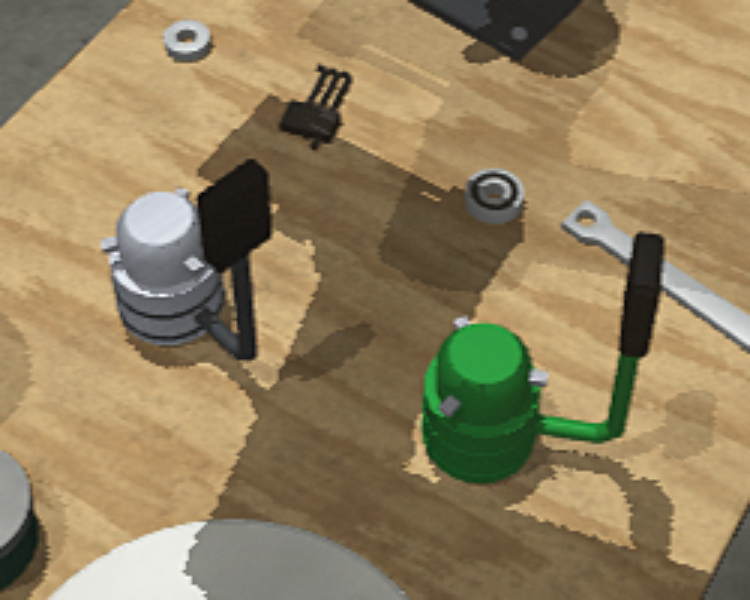

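Candidates for the bowl are the aluminium one at (250,318) and the green one at (359,358). The green one is excluded by the task. The crop confirms the aluminium bowl with its black grip at (268,302). The stand's head is at (370,165). Next I fit the bowl and stand poses from both depth clouds.

```bash
cat > fit.py <<'E'
from h import *
from scipy.optimize import least_squares
def box(p,c,h): 
    d=abs(p-c)-h; return np.linalg.norm(np.maximum(d,0),axis=1)+np.minimum(d.max(1),0)
def cyl(p,R,z0,z1):
    d=np.stack([np.hypot(p[:,0],p[:,1])-R,abs(p[:,2]-(z0+z1)/2)-(z1-z0)/2],1)
    return np.linalg.norm(np.maximum(d,0),axis=1)+np.minimum(d.max(1),0)
def loc(q,x):
    c,s=np.cos(x[2]),np.sin(x[2]);e=q-[x[0],x[1],0]
    return np.stack([c*e[:,0]+s*e[:,1],-s*e[:,0]+c*e[:,1],e[:,2]-x[3]],1)
def sdf(p):
    return np.min([box(p,[-.07,0,.146],[.007,.018,.026]),cyl(p,.03,0,.05),cyl(p,.024,.05,.071),cyl(p,.018,.071,.08),
      box(p,[-.07,0,.07],[.005,.005,.05]),box(p,[-.05,0,.025],[.02,.005,.005])],axis=0)
def stand(p):
    return np.min([cyl(p,.042,.13,.174),box(p,[.04,0,.005],[.0825,.06,.005])],axis=0)
def fit(f,q,x0,n=4): 
    g=lambda x:f(loc(q,np.r_[x,0][:4]));s=least_squares(g,x0[:n],loss="soft_l1",f_scale=.002,x_scale=[.01,.01,.1,.01][:n]);r_=abs(s.fun)
    return np.round([*s.x[:2]*1000,np.degrees(s.x[2]),*(s.x[3:]*1000)],2),round(float(np.median(r_)*1000),2),len(q)
E
python3 - <<'E'
from fit import *
A=[]
for c in("scene","side"):
    z=np.load(c+".npz");A.append(z["W"][z["d"]>0])
for q in A+[np.concatenate(A)]:
    m=(np.hypot(q[:,0]-.55,q[:,1]-.185)<.085)&(q[:,2]>.008)&(q[:,2]<.18)
    b=q[m]
    print("bowl",[fit(sdf,b,[*x,y,0]) for x,y in(((.57,.18),-.5),((.57,.18),.3))])
    m=(np.hypot(q[:,0]-.58,q[:,1]+.165)<.11)&(((q[:,2]>.004)&(q[:,2]<.014))|((q[:,2]>.131)&(np.hypot(q[:,0]-.556,q[:,1]+.166)<.05)&(q[:,2]<.18)))
    print("stand",fit(stand,q[m],[.5565,-.1665,-.1,0]))
print(np.histogram(b[:,2],np.arange(0,.19,.01)))
m=vision.camera_model("wrist");print(m["vertical_fov"],np.round(m["mount"],3).tolist())
E
```

```text
bowl [(array([ 5.9272e+02,  1.6724e+02, -1.3080e+01,  5.4000e-01]), 0.65, 2434), (array([ 5.9272e+02,  1.6724e+02, -1.3080e+01,  5.4000e-01]), 0.65, 2434)]
stand (array([ 5.5726e+02, -1.6783e+02, -5.9700e+00,  1.8000e-01]), 0.95, 4833)
bowl [(array([ 5.9273e+02,  1.6676e+02, -1.3050e+01,  1.0000e-01]), 0.58, 2668), (array([ 5.9273e+02,  1.6676e+02, -1.3050e+01,  1.0000e-01]), 0.58, 2668)]
stand (array([ 5.5738e+02, -1.6862e+02, -5.7400e+00, -3.0000e-02]), 0.75, 3363)
bowl [(array([ 5.9272e+02,  1.6697e+02, -1.3020e+01,  3.3000e-01]), 0.62, 5102), (array([ 5.9272e+02,  1.6697e+02, -1.3020e+01,  3.3000e-01]), 0.62, 5102)]
stand (array([ 5.573e+02, -1.682e+02, -5.900e+00,  9.000e-02]), 0.87, 8196)
(array([ 40, 250, 469, 362, 464, 418, 386, 765, 377,  56,  62,  38, 170,
       216, 233, 226, 251, 319]), array([0.  , 0.01, 0.02, 0.03, 0.04, 0.05, 0.06, 0.07, 0.08, 0.09, 0.1 ,
       0.11, 0.12, 0.13, 0.14, 0.15, 0.16, 0.17, 0.18]))
61.500022155649596 [[0.001, -0.965, -0.263, 0.07], [1.0, 0.001, 0.0, -0.002], [0.0, -0.263, 0.965, 0.02], [0.0, 0.0, 0.0, 1.0]]
```

Bowl fitted at (592.7, 167.0) mm, yaw −13.0°; stand at (557.3, −168.2), yaw −5.9°. That puts the grip at (524.5, 182.8). I'll move above it at the current height.

```bash
python3 -m creep '[[1,-30,16,0,0,0,3],[1,-60,33,0,0,0,6],[1,-90,49,0,0,0,9],[1,-120,66,0,0,0,13],[1,-150,82,0,0,0,13],[1,-182.7,100.3,0,0,0,13],[1,-182.7,100.3,0,0,0,13],[1,-182.7,100.3,0,0,0,13]]'
python3 - <<'E'
from fit import *
s=r.sense();print(s["time_s"],np.round(s["tcp_pos"],4),np.round(s["ee_rot"],3).tolist(),np.round(s["wrist_force"],2))
R=np.array(s["ee_rot"]);print("tool shift to grip mm",R.T@(np.array([.5245,.1828,.322])-s["tcp_pos"])*1000)
p,d=vision.capture("wrist");W=cloud("wrist",d);q=W[d>0];cv2.imwrite("pics/w1.png",p[:,:,::-1])
m=(np.hypot(q[:,0]-.56,q[:,1]-.175)<.09)&(q[:,2]>.008)&(q[:,2]<.18)
print(fit(sdf,q[m],[.5927,.167,-.227,0]))
E
```

```text
time_s: 1.27
tcp_pos: [0.5238, 0.1843, 0.4051]
ee_rot: [[-0.221, -0.975, 0.001], [-0.975, 0.221, 0.0], [-0.0, -0.0, -1.0]]
wrist_force: [0.8, 0.2, 0.3]
gripper_width: 0.998
gripper_force: 0.0
1.2667 [0.5238 0.1843 0.4051] [[-0.221, -0.975, 0.001], [-0.975, 0.221, 0.0], [-0.0, -0.0, -1.0]] [0.78 0.22 0.26]
tool shift to grip mm [ 1.39797701 -0.94264752 83.13742252]
(array([ 5.9528e+02,  1.6777e+02, -1.3780e+01,  2.2000e-01]), 0.53, 6844)
```

```bash
python3 -m creep '[[1,0.3,-2,25,0,0,0],[1,0.3,-2,50,0,0,0],[1,0.3,-2,70,0,0,0],[1,0.3,-2,80,0,0,0],[1,0.3,-2,82.5,0,0,0],[1,0.3,-2,82.5,0,0,0]]' && python3 -m creep '[[-1,0,0,0,0,0,0],[-1,0,0,0,0,0,0],[-1,0,0,0,0,0,0],[-1,0,0,0,0,0,0],[-1,0,0,0,0,0,0],[-1,0,0,0,0,0,0],[-1,0,0,0,0,0,0],[-1,0,0,0,0,0,0]]'
```

```text
time_s: 1.82
tcp_pos: [0.5271, 0.1814, 0.322]
ee_rot: [[-0.226, -0.974, -0.0], [-0.974, 0.226, -0.001], [0.001, 0.0, -1.0]]
wrist_force: [0.1, -0.0, 0.1]
gripper_width: 0.998
gripper_force: 0.0
time_s: 2.48
tcp_pos: [0.5265, 0.182, 0.3223]
ee_rot: [[-0.225, -0.974, 0.0], [-0.974, 0.225, 0.0], [-0.0, -0.0, -1.0]]
wrist_force: [-0.1, -0.1, -0.1]
gripper_width: 0.478
gripper_force: 0.0
```

```bash
python3 -m creep '[[-1,0,0,0,0,0,0],[-1,0,0,-4,0,0,0],[-1,0,0,-10,0,0,0],[-1,0,0,-20,0,0,0],[-1,0,0,-32,0,0,0],[-1,0,0,-40,0,0,0],[-1,0,0,-40,0,0,0],[-1,0,0,-40,0,0,0]]'
python3 - <<'E'
from fit import *
s=r.sense();print(s["time_s"],np.round(s["tcp_pos"],4),np.round(s["wrist_force"],2),np.round(s["moment"],2))
for c in("scene","side","wrist"):
    p,d=vision.capture(c);W=cloud(c,d);q=W[d>0];cv2.imwrite(f"pics/{c}2.png",p[:,:,::-1])
    m=(np.hypot(q[:,0]-.57,q[:,1]-.175)<.08)&(q[:,2]>.03)&(q[:,2]<.12)
    print(c,fit(sdf,q[m],[.593,.167,-.227,.04]))
E
```

```text
time_s: 3.15
tcp_pos: [0.5263, 0.1819, 0.3624]
ee_rot: [[-0.225, -0.974, -0.0], [-0.974, 0.225, 0.001], [-0.001, 0.0, -1.0]]
wrist_force: [0.4, 0.3, -4.2]
gripper_width: 0.158
gripper_force: 30.1
3.15 [0.5263 0.1819 0.3624] [ 0.35  0.28 -4.22] [0.07 0.32 0.  ]
scene (array([592.08, 165.85, -14.48,  43.75]), 3.03, 1759)
side (array([592.23, 166.77, -12.98,  24.36]), 0.93, 1875)
wrist (array([594.75, 172.42, -10.87,  45.35]), 2.2, 7521)
```

The fingers were still closing when the lift started, so the grasp height may be low. I'll check that.

Run:
```python
from fit import *
s=r.sense();print(s["time_s"],np.round(s["tcp_pos"],4),np.round(s["wrist_force"],2),np.round(s["moment"],2))
Q=[]
for c in("scene","side"):
    p,d=vision.capture(c);W=cloud(c,d);q=W[d>0]
    m=(np.hypot(q[:,0]-.57,q[:,1]-.175)<.085)&(q[:,2]>.012)&(q[:,2]<.17)&(np.hypot(q[:,0]-.5265,q[:,1]-.182)>.0)
    for z0 in(.01,.025,.04):print(c,fit(sdf,q[m&(q[:,2]<.125)],[.593,.167,-.227,z0]))
p1=cv2.imread("pics/side2.png")[200:400,170:400];p2=cv2.imread("pics/scene2.png")[200:400,170:400]
cv2.imwrite("pics/m1.png",cv2.resize(np.hstack([p1,p2]),None,fx=1.7,fy=1.7))
```

```text
3.3 [0.5262 0.1818 0.3613] [-0.69  0.45 -3.27] [0.03 0.15 0.  ]
scene (array([591.87, 167.  , -13.04,  24.64]), 1.0, 1837)
scene (array([591.87, 167.  , -13.04,  24.64]), 1.0, 1837)
scene (array([591.89, 167.03, -13.02,  24.59]), 1.0, 1837)
side (array([592.17, 166.8 , -12.95,  23.9 ]), 0.96, 2018)
side (array([592.17, 166.79, -12.96,  23.95]), 0.95, 2018)
side (array([591.83, 167.16, -12.44,  17.04]), 0.69, 2018)
```

View pics/m1.png

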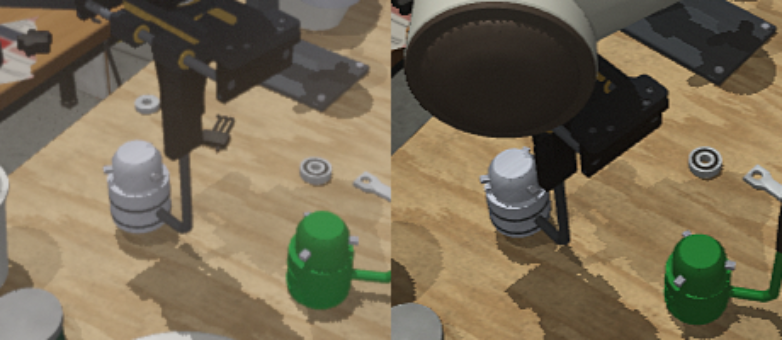

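The picture shows the aluminium bowl hanging upright but held only by the top of its grip (left half (180,150)), about 20 mm off the table. I'll lower it, open, and regrip it properly.

```bash
python3 -m creep '[[-1,0,0,6,0,0,0],[-1,0,0,12,0,0,0],[-1,0,0,15,0,0,0],[-1,0,0,17,0,0,0],[-1,0,0,17,0,0,0]]' && python3 -m creep '[[-1,0,0,2,0,0,0],[-1,0,0,2,0,0,0]]'
```

```text
time_s: 3.82
tcp_pos: [0.5265, 0.182, 0.345]
ee_rot: [[-0.225, -0.974, -0.0], [-0.974, 0.225, -0.0], [0.001, 0.0, -1.0]]
wrist_force: [-0.1, -0.9, -3.7]
gripper_width: 0.155
gripper_force: 30.1
time_s: 3.98
tcp_pos: [0.5267, 0.1823, 0.3443]
ee_rot: [[-0.224, -0.975, 0.002], [-0.975, 0.224, 0.001], [-0.001, -0.001, -1.0]]
wrist_force: [-2.8, 1.2, 3.0]
gripper_width: 0.157
gripper_force: 30.0
```

```bash
python3 -m creep '[[1,0,0,0,0,0,0],[1,0,0,0,0,0,0],[1,0,0,0,0,0,0],[1,0,0,0,0,0,0],[1,0,0,6,0,0,0],[1,0,0,14,0,0,0],[1,0,0,21,0,0,0],[1,0,0,21,0,0,0]]' && for i in 1 2; do python3 -m creep '[[-1,0,0,0,0,0,0],[-1,0,0,0,0,0,0],[-1,0,0,0,0,0,0],[-1,0,0,0,0,0,0],[-1,0,0,0,0,0,0],[-1,0,0,0,0,0,0],[-1,0,0,0,0,0,0],[-1,0,0,0,0,0,0]]'; done
```

```text
time_s: 4.65
tcp_pos: [0.526, 0.1816, 0.3198]
ee_rot: [[-0.225, -0.974, -0.004], [-0.974, 0.225, -0.002], [0.003, 0.003, -1.0]]
wrist_force: [-0.6, 0.5, -1.0]
gripper_width: 0.681
gripper_force: 0.0
time_s: 5.32
tcp_pos: [0.5265, 0.182, 0.3224]
ee_rot: [[-0.225, -0.974, 0.0], [-0.974, 0.225, 0.0], [-0.0, -0.0, -1.0]]
wrist_force: [-0.0, -0.0, 0.5]
gripper_width: 0.246
gripper_force: 0.0
time_s: 5.98
tcp_pos: [0.5264, 0.1819, 0.3221]
ee_rot: [[-0.225, -0.974, -0.001], [-0.974, 0.225, -0.0], [0.0, 0.001, -1.0]]
wrist_force: [-2.5, 0.5, -0.2]
gripper_width: 0.154
gripper_force: 30.0
```

```bash
python3 -m creep '[[-1,0,0,-4,0,0,0],[-1,0,0,-10,0,0,0],[-1,0,0,-20,0,0,0],[-1,0,0,-32,0,0,0],[-1,0,0,-40,0,0,0],[-1,0,0,-40,0,0,0],[-1,0,0,-40,0,0,0]]'
python3 - <<'E'
from fit import *
for c in("scene","side"):
    p,d=vision.capture(c);W=cloud(c,d);q=W[d>0]
    m=(np.hypot(q[:,0]-.57,q[:,1]-.175)<.085)&(q[:,2]>.012)&(q[:,2]<.13)
    for z0 in(.02,.04):print(c,fit(sdf,q[m],[.593,.167,-.227,z0]))
s=r.sense();print(s["time_s"],np.round(s["tcp_pos"],4),np.round(s["wrist_force"],2),np.round(s["moment"],2))
E
```

```text
time_s: 6.57
tcp_pos: [0.5265, 0.182, 0.3629]
ee_rot: [[-0.225, -0.974, 0.001], [-0.974, 0.225, 0.001], [-0.001, -0.001, -1.0]]
wrist_force: [0.3, -0.4, -3.8]
gripper_width: 0.159
gripper_force: 30.0
scene (array([594.46, 168.36, -13.01,  48.65]), 0.92, 1825)
scene (array([594.15, 168.97, -12.35,  41.67]), 0.72, 1825)
side (array([593.86, 167.6 , -12.76,  46.88]), 0.91, 2015)
side (array([593.52, 167.87, -12.35,  40.36]), 0.65, 2015)
6.6667 [0.5263 0.1818 0.3617] [ 0.03 -0.29 -4.46] [ 0.05  0.22 -0.01]
```

The regrip is good: the bowl hangs level at z≈40.5 mm. I'll carry it toward the stand, stop short, and measure bowl and head in the same cameras.

```bash
python3 -m creep '[[-1,15,-1.8,0,0,0,0],[-1,50,-6,0,0,0,0],[-1,85,-10,0,0,0,0],[-1,120,-14.4,0,0,0,0],[-1,155,-18.5,0,0,0,0],[-1,190,-22.7,0,0,0,0],[-1,215,-25.7,0,0,0,0],[-1,225,-26.9,0,0,0,0]]'
python3 -m creep '[[-1,0,0,0,0,0,0],[-1,0,0,0,0,0,0]]'
cat > look.py <<'E'
from fit import *
import sys
def look(cx,cy,yaw,z,tag=None):
    s=r.sense();R=np.array(s["ee_rot"]);t=np.array(s["tcp_pos"])*1000;print(s["time_s"],np.round(t,1),np.round(s["wrist_force"],1),np.round(s["moment"],2))
    for c in("scene","side"):
        p,d=vision.capture(c);W=cloud(c,d);q=W[d>0]
        if tag: cv2.imwrite(f"pics/{c}{tag}.png",p[:,:,::-1])
        a=np.radians(yaw);gx,gy=cx-.07*np.cos(a),cy-.07*np.sin(a)
        m=((np.hypot(q[:,0]-cx,q[:,1]-cy)<.04)|(np.hypot(q[:,0]-gx,q[:,1]-gy)<.02))&(q[:,2]>z-.005)&(q[:,2]<min(z+.118,.127))
        b=fit(sdf,q[m],[cx,cy,a,z])
        m=(np.hypot(q[:,0]-.5573,q[:,1]+.1675)<.05)&(q[:,2]>.135)&(q[:,2]<.178)
        m&=(q[:,2]<.172)|(np.hypot(q[:,0]-gx,q[:,1]-gy)>.03)
        h=fit(lambda p_:cyl(p_,.042,.13,.174),q[m],[.5573,-.1675,0,0]) if m.sum()>50 else None
        print(c,"bowl",b,"head",h)
        if h: print("  head-bowl in tool mm",np.round(R.T@[*(h[0][:2]-b[0][:2]),0],1))
E
python3 -c "
from look import *
look(.57,-.053,-13,.04,'3')"
```

```text
time_s: 7.33
tcp_pos: [0.5007, -0.0466, 0.3616]
ee_rot: [[-0.228, -0.974, -0.003], [-0.974, 0.228, -0.001], [0.002, 0.003, -1.0]]
wrist_force: [0.4, 1.3, -4.0]
gripper_width: 0.162
gripper_force: 30.0
time_s: 7.5
tcp_pos: [0.502, -0.0438, 0.3619]
ee_rot: [[-0.226, -0.974, -0.001], [-0.974, 0.226, 0.0], [-0.0, 0.001, -1.0]]
wrist_force: [-0.5, 0.9, -3.2]
gripper_width: 0.154
gripper_force: 30.0
7.5 [502.  -43.8 361.9] [-0.5  0.9 -3.2] [0.24 0.16 0.03]
scene bowl (array([569.59, -56.09, -12.55,  40.61]), 0.83, 1535) head None
side bowl (array([570.01, -55.85, -12.53,  40.44]), 0.73, 1394) head (array([ 5.57390e+02, -1.67970e+02, -2.00052e+03, -3.80000e-01]), 1.04, 379)
  head-bowl in tool mm [112.1 -13.1  -0. ]
```

```bash
python3 -m creep '[[-1,20,-2.3,0,0,0,0],[-1,45,-5.2,0,0,0,0],[-1,70,-8.2,0,0,0,0],[-1,92,-10.7,0,0,0,0],[-1,106,-12.4,0,0,0,0],[-1,112,-13.1,0,0,0,0],[-1,112,-13.1,0,0,0,0],[-1,112,-13.1,0,0,0,0]]'
python3 -c "
from look import *
look(.5573,-.168,-13,.04,'4')
cv2.imwrite('pics/m2.png',cv2.resize(np.hstack([cv2.imread('pics/side4.png')[120:320,230:460],cv2.imread('pics/scene4.png')[80:280,230:460]]),None,fx=1.7,fy=1.7))
"
```

```text
time_s: 8.27
tcp_pos: [0.49, -0.1546, 0.3621]
ee_rot: [[-0.224, -0.975, -0.0], [-0.975, 0.224, 0.0], [-0.0, 0.0, -1.0]]
wrist_force: [-0.6, 0.8, -3.7]
gripper_width: 0.166
gripper_force: 30.0
8.2667 [ 490.  -154.6  362.1] [-0.6  0.8 -3.7] [0.15 0.13 0.03]
scene bowl (array([ 558.16, -164.89,  -12.58,   41.22]), 0.85, 1105) head (array([ 5.57220e+02, -1.68050e+02,  1.33368e+03,  9.00000e-02]), 0.89, 1726)
  head-bowl in tool mm [ 3.3  0.2 -0. ]
side bowl (array([ 558.46, -164.98,  -12.11,   41.01]), 0.92, 1070) head (array([ 5.57410e+02, -1.68620e+02,  2.91742e+03, -7.00000e-02]), 0.77, 1250)
  head-bowl in tool mm [ 3.8  0.2 -0. ]
```

View pics/m2.png

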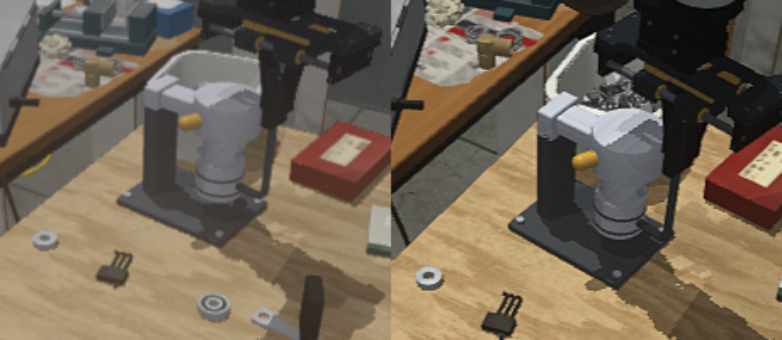

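The bowl sits under the head in both views. The cameras say it is 2–3.5 mm short along tool x. I'll correct part of that and rise into the taper, watching the force.

```bash
python3 -m creep '[[-1,2,0,0,0,0,0],[-1,2,0,-5,0,0,0],[-1,2,0,-10,0,0,0],[-1,2,0,-14,0,0,0],[-1,2,0,-18,0,0,0],[-1,2,0,-18,0,0,0],[-1,2,0,-18,0,0,0]]'
python3 -c "
from look import *
look(.5573,-.168,-13,.058)"
```

```text
time_s: 8.95
tcp_pos: [0.4893, -0.1573, 0.3807]
ee_rot: [[-0.225, -0.974, 0.001], [-0.974, 0.225, 0.0], [-0.0, -0.001, -1.0]]
wrist_force: [-0.1, -0.2, -3.0]
gripper_width: 0.155
gripper_force: 30.0
8.95 [ 489.3 -157.3  380.7] [-0.1 -0.2 -3. ] [ 0.07  0.26 -0.02]
scene bowl (array([ 557.67, -167.67,  -12.57,   59.29]), 0.81, 833) head (array([ 5.5734e+02, -1.6806e+02, -3.3342e+02,  6.0000e-02]), 0.89, 1766)
  head-bowl in tool mm [ 0.5  0.2 -0. ]
side bowl (array([ 557.65, -168.22,  -12.24,   58.82]), 0.75, 858) head (array([ 5.5720e+02, -1.6876e+02,  3.3342e+03, -2.0000e-02]), 0.74, 1268)
  head-bowl in tool mm [ 0.6  0.3 -0. ]
```

```bash
python3 -m creep '[[-1,0.5,0.2,-2,0,0,0],[-1,0.5,0.2,-4,0,0,0],[-1,0.5,0.2,-4,0,0,0],[-1,0.5,0.2,-4,0,0,0]]'; python3 -m creep '[[-1,0,0,-1.5,0,0,0],[-1,0,0,-3,0,0,0],[-1,0,0,-3,0,0,0],[-1,0,0,-3,0,0,0]]'
```

```text
time_s: 9.38
tcp_pos: [0.489, -0.1578, 0.3843]
ee_rot: [[-0.225, -0.974, 0.0], [-0.974, 0.225, 0.0], [-0.0, -0.0, -1.0]]
wrist_force: [0.3, -0.1, -3.7]
gripper_width: 0.159
gripper_force: 30.0
time_s: 9.72
tcp_pos: [0.4892, -0.1576, 0.3853]
ee_rot: [[-0.225, -0.974, -0.001], [-0.974, 0.225, 0.001], [-0.001, 0.001, -1.0]]
wrist_force: [4.5, -0.2, -15.0]
gripper_width: 0.16
gripper_force: 30.1
```

Contact is at bowl z≈63 with 11 N, so the lugs are not in the slots at −13°. I'll ease the push and slide clockwise in 7° steps.

```bash
python3 -m creep '[[-1,0,0,1,0,0,0],[-1,-4.2,-0.1,1,0,0,3.5],[-1,-8.5,-0.2,1,0,0,7],[-1,-8.5,-0.2,1,0,0,7],[-1,-8.5,-0.2,0,0,0,7],[-1,-8.5,-0.2,0,0,0,7]]'
```

```text
time_s: 10.22
tcp_pos: [0.4905, -0.1496, 0.3857]
ee_rot: [[-0.342, -0.94, -0.003], [-0.94, 0.342, 0.001], [0.0, 0.003, -1.0]]
wrist_force: [2.6, -1.3, -16.7]
gripper_width: 0.162
gripper_force: 30.2
```

```bash
python3 -m creep '[[-1,0,0,1,0,0,0],[-1,-4.2,-0.1,1,0,0,3.5],[-1,-8.5,-0.2,1,0,0,7],[-1,-8.5,-0.2,1,0,0,7],[-1,-8.5,-0.2,0,0,0,7],[-1,-8.5,-0.2,0,0,0,7]]'
```

```text
time_s: 10.72
tcp_pos: [0.4937, -0.1417, 0.3867]
ee_rot: [[-0.453, -0.891, -0.002], [-0.891, 0.453, 0.001], [0.0, 0.002, -1.0]]
wrist_force: [0.7, -0.6, -14.5]
gripper_width: 0.161
gripper_force: 30.2
```

```bash
python3 -m creep '[[-1,0,0,1,0,0,0],[-1,-4.2,-0.1,1,0,0,3.5],[-1,-8.5,-0.2,1,0,0,7],[-1,-8.5,-0.2,1,0,0,7],[-1,-8.5,-0.2,0,0,0,7],[-1,-8.5,-0.2,0,0,0,7]]'
```

```text
time_s: 11.22
tcp_pos: [0.4985, -0.1342, 0.3883]
ee_rot: [[-0.558, -0.83, 0.003], [-0.83, 0.558, -0.0], [-0.001, -0.002, -1.0]]
wrist_force: [-0.4, 0.8, -6.0]
gripper_width: 0.159
gripper_force: 30.1
```

The force has dropped and the tool rose at yaw −34°, so the lugs appear to be in the slots. Next I push up.

```bash
python3 -m creep '[[-1,0,0,-2,0,0,0],[-1,0,0,-4,0,0,0],[-1,0,0,-6,0,0,0],[-1,0,0,-6,0,0,0],[-1,0,0,-6,0,0,0]]'
python3 -c "
from look import *
look(.5573,-.168,-34,.07)"
```

```text
time_s: 11.63
tcp_pos: [0.4985, -0.1342, 0.3936]
ee_rot: [[-0.559, -0.829, 0.002], [-0.829, 0.559, -0.0], [-0.001, -0.001, -1.0]]
wrist_force: [1.3, 0.4, -7.0]
gripper_width: 0.16
gripper_force: 30.0
11.6333 [ 498.5 -134.2  393.6] [ 1.3  0.4 -7. ] [ 0.31 -0.08  0.05]
scene bowl (array([ 558.31, -167.88,  -33.28,   69.15]), 0.84, 623) head (array([ 5.5757e+02, -1.6781e+02,  6.6684e+02,  1.4000e-01]), 0.92, 1453)
  head-bowl in tool mm [ 0.4  0.7 -0. ]
side bowl (array([ 558.51, -168.36,  -33.18,   71.79]), 0.78, 650) head (array([ 5.5754e+02, -1.6855e+02,  6.6684e+02, -7.0000e-02]), 0.8, 1114)
  head-bowl in tool mm [ 0.7  0.7 -0. ]
```

```bash
python3 -m creep '[[-1,0.3,0.4,-2,0,0,0],[-1,0.3,0.4,-4,0,0,0],[-1,0.3,0.4,-6,0,0,0],[-1,0.3,0.4,-7.5,0,0,0],[-1,0.3,0.4,-7.5,0,0,0],[-1,0.3,0.4,-7.5,0,0,0]]'
```

```text
time_s: 12.23
tcp_pos: [0.4977, -0.1341, 0.4007]
ee_rot: [[-0.559, -0.829, -0.0], [-0.829, 0.559, 0.0], [-0.0, 0.0, -1.0]]
wrist_force: [2.2, -0.2, -7.7]
gripper_width: 0.158
gripper_force: 30.1
```

Bowl is at z≈78.5, above the ledges. Next I twist it counter-clockwise, about the bowl axis.

```bash
python3 -m creep '[[-1,4.2,-0.3,0,0,0,-3.5],[-1,8.5,-0.8,0,0,0,-7],[-1,12.6,-1.6,0,0,0,-10.5],[-1,16.7,-2.7,0,0,0,-14],[-1,16.7,-2.7,0,0,0,-14]]' ; python3 -c "
from look import *
look(.5573,-.168,-20,.078)"
```

```text
time_s: 12.65
tcp_pos: [0.4903, -0.1498, 0.4004]
ee_rot: [[-0.342, -0.94, -0.001], [-0.94, 0.342, 0.0], [0.0, 0.001, -1.0]]
wrist_force: [1.8, 1.2, -8.1]
gripper_width: 0.16
gripper_force: 30.1
12.65 [ 490.3 -149.8  400.4] [ 1.8  1.2 -8.1] [0.39 0.11 0.08]
scene bowl (array([ 555.44, -167.88,  -19.47,   75.95]), 0.73, 566) head (array([ 5.57120e+02, -1.68090e+02,  4.33446e+03,  1.30000e-01]), 0.86, 1763)
  head-bowl in tool mm [-0.4 -1.7 -0. ]
side bowl (array([ 555.89, -168.39,  -19.59,   75.36]), 0.86, 586) head (array([ 5.5726e+02, -1.6868e+02, -3.3342e+02, -1.1000e-01]), 0.73, 1266)
  head-bowl in tool mm [-0.2 -1.4 -0. ]
```

```bash
python3 -m creep '[[-1,0,-0.8,-1,0,0,0],[-1,4.2,-1,-1,0,0,-3.5],[-1,8.5,-1.6,-1,0,0,-7],[-1,12.6,-2.4,-1,0,0,-10.5],[-1,16.7,-3.5,-1,0,0,-14],[-1,16.7,-3.5,-1,0,0,-14],[-1,16.7,-3.5,-1,0,0,-14]]' ; python3 -c "
from look import *
look(.5573,-.168,-6,.078)"
```

```text
time_s: 13.33
tcp_pos: [0.4879, -0.1662, 0.4011]
ee_rot: [[-0.107, -0.994, -0.002], [-0.994, 0.107, 0.0], [-0.0, 0.002, -1.0]]
wrist_force: [-0.6, 0.0, -9.5]
gripper_width: 0.161
gripper_force: 30.3
13.3333 [ 487.9 -166.2  401.1] [-0.6  0.  -9.5] [0.3  0.61 0.  ]
scene bowl (array([ 554.4 , -167.82,   -5.68,   76.36]), 0.86, 586) head (array([ 5.57180e+02, -1.67990e+02, -2.00052e+03,  1.90000e-01]), 0.84, 1784)
  head-bowl in tool mm [-0.1 -2.8 -0. ]
side bowl (array([ 554.47, -168.5 ,   -5.81,   75.57]), 0.77, 604) head (array([ 5.57360e+02, -1.68680e+02, -2.33394e+03, -5.00000e-02]), 0.75, 1269)
  head-bowl in tool mm [-0.1 -2.9 -0. ]
```

The grip reads 78.9 mm but the bowl's axis shows ~76 and 2.8 mm off, so the spring may be tilting the bowl in the grip. I'll measure the tilt.

```bash
cat > tilt.py <<'E'
from fit import *
def ft(cx,cy,yaw,z):
    X=[]
    for c in("scene","side"):
        p,d=vision.capture(c);W=cloud(c,d);q=W[d>0];a=np.radians(yaw);gx,gy=cx-.07*np.cos(a),cy-.07*np.sin(a)
        m=((np.hypot(q[:,0]-cx,q[:,1]-cy)<.04)|(np.hypot(q[:,0]-gx,q[:,1]-gy)<.02))&(q[:,2]>z-.01)&(q[:,2]<.128)|((np.hypot(q[:,0]-gx,q[:,1]-gy)<.014)&(q[:,2]>.12)&(q[:,2]<z+.135))
        q=q[m]
        def g(x):
            p=loc(q,x[:4]);P,R=x[4],x[5]   # pitch: +x side down ; roll
            p=p.copy();p[:,0],p[:,2]=p[:,0]*np.cos(P)-p[:,2]*np.sin(P),p[:,0]*np.sin(P)+p[:,2]*np.cos(P)
            p[:,1],p[:,2]=p[:,1]*np.cos(R)+p[:,2]*np.sin(R),-p[:,1]*np.sin(R)+p[:,2]*np.cos(R)
            return sdf(p)
        s=least_squares(g,[cx,cy,a,z,0,0],loss="soft_l1",f_scale=.002,x_scale=[.01,.01,.1,.01,.1,.1]);x=s.x
        print(c,"xy z mm",np.round(np.r_[x[:2],x[3]]*1000,1),"yaw,pitch(+x down),roll",np.round(np.degrees([x[2],x[4],x[5]]),2),round(np.median(abs(s.fun))*1000,2),len(q))
    st=r.sense();print(st["time_s"],np.round(st["tcp_pos"],4),np.round(st["wrist_force"],1),np.round(st["moment"],2))
E
python3 -c "
from tilt import *
ft(.5555,-.168,-6,.077)"
```

```text
scene xy z mm [ 553.5 -167.1   74.5] yaw,pitch(+x down),roll [-5.48  1.53  1.27] 0.79 800
side xy z mm [ 553.7 -167.9   74.5] yaw,pitch(+x down),roll [-5.88  1.65  1.06] 0.81 805
13.5333 [ 0.4879 -0.1662  0.4013] [  0.2   0.3 -11. ] [0.06 0.74 0.02]
```

Tilt is about 1.6° (far side down). I'll level it by pitching about the bore and lift slightly.

```bash
python3 -m creep '[[-1,0,2.5,0,0.6,0,0],[-1,0,5,-0.5,1.2,0,0],[-1,0,7.6,-1,1.8,0,0],[-1,0,7.6,-1,1.8,0,0],[-1,0,7.6,-1,1.8,0,0]]' ; python3 -c "
from tilt import *
ft(.5565,-.168,-6,.079)"
```

```text
time_s: 13.95
tcp_pos: [0.4806, -0.1654, 0.4021]
ee_rot: [[-0.105, -0.994, 0.032], [-0.995, 0.105, -0.003], [-0.001, -0.032, -0.999]]
wrist_force: [4.4, 0.8, -17.8]
gripper_width: 0.164
gripper_force: 30.3
scene xy z mm [ 553.6 -167.    76.3] yaw,pitch(+x down),roll [-5.86  0.97  1.21] 0.83 785
side xy z mm [ 553.9 -167.4   77.3] yaw,pitch(+x down),roll [-5.82  0.93  1.54] 0.73 793
14.05 [ 0.4808 -0.1654  0.4021] [  5.    0.6 -18.7] [ 0.21 -0.49  0.06]
```

The bowl is now well above 75.5 mm, and the extra force means the shoulder is on the ring. I'll ease down 1 mm and keep turning to feel for the stop.

```bash
python3 -m creep '[[-1,0,0,1,0,0,0],[-1,2.4,-0.1,1,0,0,-1.75],[-1,4.8,-0.3,1,0,-0.1,-3.5],[-1,7.2,-0.6,1,0,-0.15,-5.25],[-1,9.6,-0.9,1,0,-0.2,-7],[-1,9.6,-0.9,1,0,-0.2,-7]]' ; python3 -c "
from look import *
s=r.sense();print(np.round(s['moment'],2))"
python3 -m creep '[[-1,2.4,-0.1,0,0,0,-1.75],[-1,4.8,-0.3,0,0,-0.1,-3.5],[-1,4.8,-0.3,0,0,-0.1,-3.5]]' ; python3 -c "
from tilt import *
ft(.5565,-.168,4,.077)"
```

```text
time_s: 14.55
tcp_pos: [0.4809, -0.1753, 0.402]
ee_rot: [[0.018, -0.999, 0.032], [-1.0, -0.018, 0.0], [0.0, -0.032, -0.999]]
wrist_force: [4.9, 1.0, -15.3]
gripper_width: 0.166
gripper_force: 30.3
[ 0.31 -0.26  0.11]
time_s: 14.8
tcp_pos: [0.4813, -0.1799, 0.4019]
ee_rot: [[0.079, -0.996, 0.032], [-0.997, -0.079, 0.002], [0.0, -0.032, -0.999]]
wrist_force: [4.2, 3.7, -15.8]
gripper_width: 0.162
gripper_force: 30.2
scene xy z mm [ 554.1 -168.    76.3] yaw,pitch(+x down),roll [4.92 0.62 1.46] 0.8 778
side xy z mm [ 554.3 -168.5   76.5] yaw,pitch(+x down),roll [4.74 0.73 1.54] 0.79 782
14.9 [ 0.4812 -0.1798  0.4019] [  4.    2.9 -16.2] [ 0.52 -0.57  0.15]
```

```bash
python3 -m creep '[[-1,2.1,-0.1,0,0,0,-1.5],[-1,4.1,-0.3,0,0,-0.1,-3],[-1,4.1,-0.3,0,0,-0.1,-3]]'
```

```text
time_s: 15.15
tcp_pos: [0.4818, -0.1838, 0.4018]
ee_rot: [[0.13, -0.991, 0.032], [-0.991, -0.13, 0.004], [0.0, -0.032, -0.999]]
wrist_force: [4.5, 3.5, -15.4]
gripper_width: 0.161
gripper_force: 30.1
```

```bash
python3 -m creep '[[-1,2.1,-0.1,0,0,0,-1.5],[-1,4.1,-0.3,0,0,-0.1,-3],[-1,4.1,-0.3,0,0,-0.1,-3]]';python3 -m creep '[[-1,2.1,-0.1,0,0,0,-1.5],[-1,4.1,-0.3,0,0,-0.1,-3],[-1,4.1,-0.3,0,0,-0.1,-3]]'; python3 -c "
from tilt import *
ft(.5565,-.168,13,.077)"
```

```text
time_s: 15.4
tcp_pos: [0.4825, -0.1874, 0.4017]
ee_rot: [[0.181, -0.983, 0.031], [-0.984, -0.181, 0.008], [-0.002, -0.032, -0.999]]
wrist_force: [4.3, 6.4, -15.9]
gripper_width: 0.163
gripper_force: 30.1
time_s: 15.65
tcp_pos: [0.4836, -0.1906, 0.4014]
ee_rot: [[0.231, -0.973, 0.031], [-0.973, -0.23, 0.012], [-0.004, -0.033, -0.999]]
wrist_force: [3.9, 10.3, -14.5]
gripper_width: 0.167
gripper_force: 30.5
scene xy z mm [ 553.7 -166.5   75.5] yaw,pitch(+x down),roll [11.24  0.76  2.31] 0.82 779
side xy z mm [ 554.3 -167.4   76.2] yaw,pitch(+x down),roll [11.2   0.71  1.97] 0.82 772
15.75 [ 0.4835 -0.1905  0.4014] [  3.7  10.6 -14.5] [ 3.04 -0.33 -0.44]
```

The stop is felt at ≈10.5–11° (lateral force 10 N, bowl yaw lagging the tool). I'll back off 5–6° to mid-notch, then lower.

```bash
python3 -m creep '[[-1,-4.8,0,0,0,0.1,3.5],[-1,-9.6,0,0,0,0.2,7],[-1,-9.6,0,0,0,0.2,7],[-1,-9.6,0,1.5,0,0.2,7],[-1,-9.6,0,3,0,0.2,7],[-1,-9.6,0,3,0,0.2,7]]'; python3 -c "
from tilt import *
ft(.5565,-.168,6,.075)"
```

```text
time_s: 16.25
tcp_pos: [0.4812, -0.1829, 0.3999]
ee_rot: [[0.113, -0.993, 0.032], [-0.994, -0.113, 0.003], [0.001, -0.032, -0.999]]
wrist_force: [0.4, 2.1, -8.2]
gripper_width: 0.158
gripper_force: 29.9
scene xy z mm [ 554.5 -167.1   75.1] yaw,pitch(+x down),roll [6.93 0.13 1.87] 0.75 791
side xy z mm [ 554.9 -167.6   75.2] yaw,pitch(+x down),roll [6.58 0.18 2.2 ] 0.82 804
16.35 [ 0.4812 -0.183   0.3998] [-0.4  1.5 -7.6] [0.3  0.53 0.07]
```

```bash
python3 -m creep '[[-1,0,0,1,0,0,0],[-1,0,0,2,0,0,0],[-1,0,0,2,0,0,0],[-1,0,0,2,0,0,0]]';python3 -m creep '[[-1,0,0,0.7,0,0,0],[-1,0,0,1.5,0,0,0],[-1,0,0,1.5,0,0,0],[-1,0,0,1.5,0,0,0]]'; python3 -c "
from tilt import *
ft(.5565,-.168,6,.073)"
```

```text
time_s: 16.68
tcp_pos: [0.4813, -0.1829, 0.397]
ee_rot: [[0.113, -0.993, 0.031], [-0.994, -0.113, 0.003], [0.0, -0.031, -1.0]]
wrist_force: [0.9, 0.8, -7.5]
gripper_width: 0.164
gripper_force: 29.9
time_s: 17.02
tcp_pos: [0.4813, -0.1828, 0.3955]
ee_rot: [[0.113, -0.993, 0.031], [-0.994, -0.113, 0.003], [0.0, -0.031, -1.0]]
wrist_force: [-1.4, 1.2, -5.3]
gripper_width: 0.158
gripper_force: 29.8
scene xy z mm [ 554.7 -167.3   70.9] yaw,pitch(+x down),roll [6.8  0.26 1.82] 0.79 838
side xy z mm [ 555.4 -167.9   71.6] yaw,pitch(+x down),roll [ 6.6  -0.07  1.88] 0.76 850
17.1167 [ 0.4813 -0.1828  0.3955] [-1.2  0.9 -5.9] [0.02 0.94 0.18]
```

```bash
python3 -m creep '[[-1,0,0,0.5,0,0,0],[-1,0,0,1,0,0,0],[-1,0,0,1,0,0,0]]'; python3 -c "
from tilt import *
ft(.5565,-.168,6,.072)"
```

```text
time_s: 17.37
tcp_pos: [0.4811, -0.1828, 0.395]
ee_rot: [[0.114, -0.993, 0.031], [-0.994, -0.114, 0.003], [0.0, -0.031, -1.0]]
wrist_force: [-4.2, 0.6, -0.6]
gripper_width: 0.16
gripper_force: 29.7
scene xy z mm [ 555.5 -167.2   70.8] yaw,pitch(+x down),roll [ 6.56 -0.2   2.04] 0.81 840
side xy z mm [ 556.  -167.9   71.3] yaw,pitch(+x down),roll [ 6.44 -0.42  1.81] 0.77 846
17.4667 [ 0.4811 -0.1828  0.3949] [-4.8  1.6  0.2] [0.26 1.91 0.12]
```

The ring now carries the bowl. Release, open fully, and back off upward.

```bash
for i in 1 2; do python3 -m creep '[[1,0,0,0,0,0,0],[1,0,0,0,0,0,0],[1,0,0,0,0,0,0],[1,0,0,0,0,0,0],[1,0,0,0,0,0,0],[1,0,0,0,0,0,0],[1,0,0,0,0,0,0]]'; done; python3 -c "
from tilt import *
ft(.5565,-.168,6,.072)"
```

```text
time_s: 18.05
tcp_pos: [0.4816, -0.1828, 0.3945]
ee_rot: [[0.113, -0.993, 0.032], [-0.994, -0.113, 0.003], [0.0, -0.032, -0.999]]
wrist_force: [-0.2, 0.2, -0.1]
gripper_width: 0.606
gripper_force: 0.0
time_s: 18.63
tcp_pos: [0.4814, -0.1827, 0.3943]
ee_rot: [[0.113, -0.993, 0.031], [-0.994, -0.113, 0.004], [-0.0, -0.031, -1.0]]
wrist_force: [-0.5, -0.5, 0.3]
gripper_width: 0.995
gripper_force: 0.0
scene xy z mm [ 555.2 -169.9   69.7] yaw,pitch(+x down),roll [ 7.83  0.12 -0.07] 0.73 824
side xy z mm [ 555.7 -170.1   71.5] yaw,pitch(+x down),roll [ 8.13 -0.09  0.06] 0.75 839
18.7333 [ 0.4814 -0.1827  0.3943] [ 0.  -0.4 -0.1] [-0.04  0.07 -0.06]
```

```bash
python3 -m creep '[[1,0,0,-10,0,0,0],[1,0,0,-25,0,0,0],[1,0,0,-45,0,0,0],[1,0,0,-70,0,0,0],[1,0,0,-90,0,0,0],[1,0,0,-100,0,0,0],[1,0,0,-100,0,0,0],[1,0,0,-100,0,0,0]]'; python3 -c "
from look import *
from tilt import ft
look(.556,-.169,8,.072,'9'); ft(.556,-.169,8,.072)
cv2.imwrite('pics/m9.png',cv2.resize(np.hstack([cv2.imread('pics/side9.png')[120:320,230:460],cv2.imread('pics/scene9.png')[80:280,230:460]]),None,fx=1.7,fy=1.7))"
```

```text
time_s: 19.4
tcp_pos: [0.478, -0.183, 0.4941]
ee_rot: [[0.113, -0.993, 0.031], [-0.994, -0.113, 0.004], [-0.001, -0.032, -0.999]]
wrist_force: [-0.2, 0.1, -0.1]
gripper_width: 1.001
gripper_force: 0.0
19.4 [ 478.  -183.   494.1] [-0.2  0.1 -0.1] [ 0.    0.15 -0.01]
scene bowl (array([ 555.29, -169.7 ,    7.67,   70.66]), 0.8, 653) head (array([ 5.5718e+02, -1.6809e+02, -6.6684e+02,  1.6000e-01]), 0.93, 1778)
  head-bowl in tool mm [-1.4 -2.1  0.1]
side bowl (array([ 555.57, -170.16,    8.22,   72.  ]), 0.85, 672) head (array([ 5.5732e+02, -1.6861e+02, -6.6684e+02, -7.0000e-02]), 0.67, 1275)
  head-bowl in tool mm [-1.3 -1.9  0.1]
scene xy z mm [ 555.4 -169.9   70.1] yaw,pitch(+x down),roll [ 7.62 -0.1  -0.04] 0.78 810
side xy z mm [ 555.5 -170.2   71.2] yaw,pitch(+x down),roll [7.85 0.06 0.06] 0.83 826
19.6 [ 0.4782 -0.1831  0.4928] [-0.3 -0.5 -0.1] [ 0.03  0.1  -0.  ]
```

View pics/m9.png

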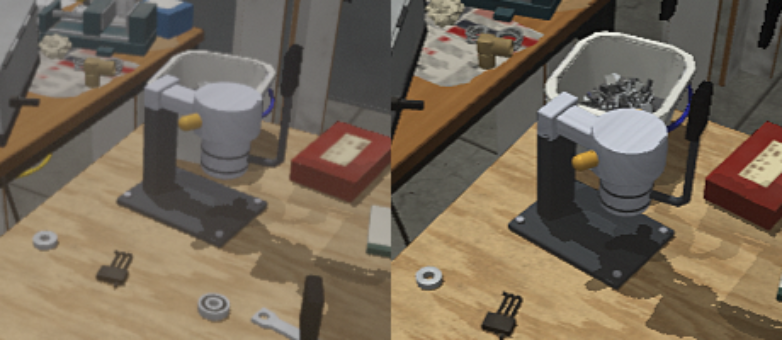

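The bowl hangs level in the head, released, and the bystanders are where they were. One check remains: the height of the grip's top (245 mm if locked).

```bash
python3 -c "
from fit import *
for c in('scene','side'):
    p,d=vision.capture(c);W=cloud(c,d);q=W[d>0]
    m=(np.hypot(q[:,0]-.486,q[:,1]+.1795)<.03)&(q[:,2]>.19)&(q[:,2]<.27);print(c,np.round(np.percentile(q[m][:,2],[50,90,97,99.5]),4))
    m=(np.hypot(q[:,0]-.556,q[:,1]+.169)<.1)&(q[:,2]>.075)&(q[:,2]<.27)&~((np.hypot(q[:,0]-.5573,q[:,1]+.1683)<.1)&(q[:,2]>.122)&(q[:,2]<.19)&(np.hypot(q[:,0]-.486,q[:,1]+.1795)>.03))&(np.hypot(q[:,0]-.64,q[:,1]+.17)>.04)
    print(fit(sdf,q[m],[.556,-.169,.14,.073]))
"
```

```text
scene [0.2277 0.245  0.2459 0.2466]
(array([ 555.19, -169.72,    7.77,   72.63]), 0.73, 1222)
side [0.2246 0.2447 0.2454 0.2458]
(array([ 555.47, -170.22,    7.81,   72.64]), 0.73, 1125)
```

Grip top is at 245 mm and the fit puts the bowl at z = 72.6 mm, so it is locked. Handing in.

```bash
python3 -c "
from station import r
print(r.finish_job())"
```

```text
the job is handed in; nothing more can be done
None
```

The filter bowl is refitted, locked and released in the head, hanging level at 72.6 mm (73 is nominal) and about 2.5 mm off the head's axis by the cameras, with the bystanders untouched; I handed the job in at about 20 s, and no verdict came back.

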